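Click the score wheel up to the pointer

TASK

Bring the score on the game counter up to date: with a fingertip, flick the upright black tabs on the edge of the large wheel clockwise (seen from above), click by click, until its steel rib points at the steel pointer on the base, and go no farther. Let the wheel come to rest for a moment in each of the last two clicks before the pointer. Flick lightly, grip and lift nothing, leave the small wheel as it is, the counter where it stands and the things around it undisturbed, and finish clear of everything.

Things in the scene. Friction and masses are not known exactly. Their poses are not given: they have to be found in the camera images.
- score_wheel (a joint): angle (rad) of the large white wheel; grows clockwise seen from above, 0 = rib at the pointer. It clicks into rest every 45 degrees (0, -0.785, -1.571 ...). Each click needs a push over a hump half way (about 1.2 N at the tabs), then the wheel snaps forward into the next rest. It starts 3 to 6 clicks before the pointer; inner stops (-5.7, 2.4) bar the way round backwards.
- score_axis (a point): on the large wheel's vertical axis, at the top face of its disc, 34 mm above the shelf; axes as counter (z up, -x to the pointer, +y to the small wheel). Disc 148 mm in diameter, 8 mm thick. On its edge stand 8 equal tabs, 45 degrees apart, 6 mm thick along the edge, from 54 to 74 mm from the axis, rising 22 mm above the disc. Hub 22 mm in diameter, 4 mm high.
- score_mark (a point): outer end of the dark steel rib (6 mm wide, 4 mm high, 54 mm long, radial) on top of the large wheel, 70 mm from its axis; turns with the wheel and lies in the middle of a gap between two tabs. Gaps are 42 mm wide at 62 mm from the axis; at rest one gap is centred on the pointer's direction (-x) and the others every 45 degrees from it.
- pointer (a point): point on the fixed T-shaped dark steel pointer (10 mm long, 18 mm wide, 5 mm high) on the wooden base's edge, 80 mm from the large wheel's axis, 25 mm above the shelf.
- small_wheel (a joint): angle (rad) of the small wheel (68 mm in diameter, with six lower tabs) of the counter; starts at 0, no clicks, turns stiffly clockwise with growing value. To be left alone.
- small_axis (a point): point on the small wheel's vertical axis, on its disc's top face, 34 mm above the shelf; 140 mm from the large wheel's axis. Its six tabs stand 10 mm above the disc, reaching 33 mm from the axis.
- counter: the score counter: a loose wooden base 180 mm (x) by 280 mm (y) by 20 mm high, about 0.9 kg with its wheels, origin at the centre of its underside, -x is the side of the pointer, large wheel's axis at y = -55 mm, small wheel's at y = +85 mm. It slides if shoved with more than about 4 N.
- dice_cup: clear plastic dice cup, loose, upright, 74 mm in diameter at the rim, 85 mm high, origin at the centre of its underside; bystander.
- coaster: round white ceramic coaster, loose, 96 mm in diameter, 7 mm thick, origin at the centre of its underside; bystander.
- die_a: red die, 16 mm cube, loose, origin at the centre of its underside; bystander on the shelf near the counter.
- die_b: red die like die_a; bystander on the shelf near the counter.
- die_c: red die like die_a; bystander lying on the coaster. (Also fixed on the shelf: a closed grey bin, 122 mm high, well to the right of the counter, and a cribbage board, 48 mm high with its pegs, beyond the counter.)

How it is judged (in metres and radians):
On the way, in this order (a step that is already met when the one before it is completed fails the run):
1. the large wheel rests two clicks before the pointer (value of joint score_wheel between -1.7708 and -1.3708 rad and velocity of joint score_wheel between -0.4 and 0.4 rad/s), for 0.15 s.
2. the large wheel rests one click before the pointer (value of joint score_wheel between -0.985398 and -0.585398 rad and velocity of joint score_wheel between -0.4 and 0.4 rad/s), for 0.15 s.
At the end, for the whole second after the job is handed in: The large wheel is at rest with its rib at the pointer (within 0.15 rad, mark within 17 mm of the pointer site horizontally); the small wheel is within 0.3 rad of its start; the counter stands level and within 25 mm of its start; cup, coaster and dice are within 25 mm of theirs (value of joint score_wheel between -0.15 and 0.15 rad and velocity of joint score_wheel between -0.4 and 0.4 rad/s and horizontal distance between score_mark and pointer below 0.017 m and value of joint small_wheel between -0.3 and 0.3 rad and distance of each of counter, dice_cup, coaster, die_a, die_b, die_c from where it was at the start of the episode below 0.025 m and angle between counter's own z axis and vertical below 0.03 rad and linear speed of counter below 0.02 m/s); the robot touches nothing.
It fails at once if the large wheel is turned more than half a click past the pointer (value of joint score_wheel above 0.5 rad).
It fails at once if the small wheel is turned by more than 0.3 rad (value of joint small_wheel above 0.3 rad or value of joint small_wheel below -0.3 rad).
It fails at once if the counter or a wheel is gripped or pushed hard (over 15 N) (contact force between the fingers and counter above 15 N).
It fails at once if the counter is lifted (over 8 mm), tipped, or shoved more than 25 mm (height (world z) of counter above 0.008 m or angle between counter's own z axis and vertical above 0.08 rad or distance of counter from where it was at the start of the episode above 0.025 m).
It fails at once if the cup, the coaster or a die is moved more than 25 mm (distance of any of dice_cup, coaster, die_a, die_b, die_c from where it was at the start of the episode above 0.025 m).
It also fails if it takes over 70 s, if anything falls off the work surface, if the arm or the gripper's body presses on something with over 40 N, if the wrist force passes 120 N, or if a joint passes its speed limit or range.

ROBOT

A 7-joint arm with a two-finger parallel gripper is mounted at the origin on the work surface. World frame = base frame: x ahead of the robot, y to its left, z up, the work surface at z = 0. Lengths are in m, angles in degrees, forces in N, time in s.
With the tool pointing down it reaches from about 0.4 to 0.9 m from the base axis. Payload 5.5 kg.
Tool frame: the origin (TCP) lies on the mounting face of the last link; the fingertips stand 173 mm ahead of it and the grasp point (between the pads) lies 155 mm ahead of it; y points along the fingers, z is the direction in which the jaws open and shut, and the axes are right-handed (so a half turn about y gives the same grasp; the last joint's range is limited). The gripper opens to 85 mm and grips with 20 to 120 N. Pads are 22 mm wide; open, the fingers measure 114 mm over their backs; the gripper's body (76 mm by 85 mm) begins 54 mm behind the grasp point. The pads swing forward as they close: fully open they stand 13 mm farther back than shut.
Start: joints at [-52.586, 28.699, -24.465, 88.831, 12.651, 65.22, -12.049], TCP at [0.247, 0.601, 0.405] pointing down, gripper open.
Joint ranges: [-164.97, 164.97], [-17.58, 116.51], [-87.97, 89.64], [11.32, 138.91], [-80.73, 260.73], [10.89, 115.49], [-147.41, 147.41]. Speed limits (degrees/s): [147.25, 147.25, 180, 180, 180, 180, 180].

INTERFACE

Orientations are given as a 3x3 rotation matrix whose columns are the frame's x, y, z axes.
In Python, from station import state, capture, env gives the robot as it stands.
- The arm moves only by the tool drive_tool, never from a script. Its argument "targets" is a list of rows, each a list of 3 entries, a list of its own where there are three numbers: the gripper's target within -1 to 1 (fully open at 1, half-way at 0, shut at -1), then the shift along the tool's x, y, z in cm, then the turn, a rotation vector about the tool's x, y, z in rad. In form: [[gripper, [tx, ty, tz], [rx, ry, rz]], ...]. A call has exactly 5 rows; each row is the pose to reach, as a shift and turn from the pose commanded when the call began, along the tool's axes at that moment; what a row does not reach only later rows make up. A row lasts 1/10 s, in which the tool goes at most 50 mm and 8.59 degrees, less where a joint would pass 70% of its speed; a pose out of reach is approached as far as the arm can. A call with a gripper value outside its range is refused whole. The fingers move at their own pace and stop on an object; "newtons" is the grip in N (left out, the last holds). Time passes only in rows, so rows that repeat a pose let the fingers close, or fill a call up. It gives the time, the measured TCP pose, the force and the opening at its end, in the units of the state.
- state(): the state, without advancing time (a new reading comes with each control period).
- capture(name): name is "scene" or "top" or "wrist"; returns a dict with "frame" (420x560x3 uint8, blue, green, red), "fx", "fy", "cx", "cy" (pixels), "world_from_camera" (4x4, takes a point from camera to world coordinates); the wrist camera has in their place "tool_from_camera" (4x4, takes a point from camera to tool coordinates, whose origin is the TCP and whose axes are the tool frame's). Camera axes: x right, y down, z forward; pixel columns grow to the right and rows downward; lengths in m; the calibration is good to about 2 mm. A picture is of the moment at which its call begins: read the wrist's pose just before it. There is no depth.
- env.finish_job(): hands the job in, once; it reports no verdict.
The state is a dict: "t": time; "joint_positions": joint angles; "joint_velocities": joint speeds; "joint_efforts": joint torques, N m; "tool_pos": TCP position; "tool_rot": TCP orientation; "force": force on the tool from outside, world axes, zero at the start; "wrist_torque": the same for the moment, N m; "gripper_width": opening from 0.0 (shut) to 1.0 (fully open).
Only numpy, scipy, OpenCV 4.12 (cv2) and the standard library are available. Lean on these libraries where they do the work, as an engineer would, in place of code of your own. Each camera call takes 0.05 s, during which the arm holds its last target.

## Working session

There is one attempt and no reset: what is moved stays moved. The work goes in short steps, Python scripts to look and compute and a tool call to move; the robot and the scene stay as the last step left them, time stands still between calls to the robot, and variables do not carry over. Pictures are saved under pics/ and viewed, and the job is handed in when it is done.

Besides the shell and the picture viewer there is one more tool, called after "Call:" as name(argument=value, ...), one argument or row to a line, values as JSON. drive_tool: Moves the arm, as the interface text tells. Its arguments: {"type":"object","properties":{"targets":{"type":"array","items":{"type":"array"}},"newtons":{"type":"number"}},"required":["targets"]}

```bash
ls; mkdir -p pics
python3 - <<'E'
from station import state,capture
import cv2,numpy as np
s=state();print(s)
for n in("top","scene","wrist"):
    c=capture(n);cv2.imwrite(f"pics/{n}0.png",c["frame"]);print(n,c["fx"],c["cx"],c["cy"],np.round(c.get("world_from_camera",c.get("tool_from_camera")),4).tolist())
E
```

```text
pics
{'t': 0.0, 'joint_positions': array([-52.58554287,  28.75459768, -24.45342515,  88.89269029,
        12.64871027,  65.22138824, -12.05088971]), 'joint_velocities': array([-0.08524648,  0.00019034,  0.03819666,  0.0426468 , -0.01048508,
       -0.02441996, -0.08489268]), 'joint_efforts': array([ 5.60721219e-04, -5.69518232e+01, -5.81622496e+00, -2.80936325e+01,
        1.04172903e-02,  1.23227466e-02,  7.00803362e-07]), 'tool_pos': array([0.24691032, 0.6008781 , 0.40364165]), 'tool_rot': array([[ 9.24989210e-01, -8.55025922e-04,  3.79992409e-01],
       [-3.79993359e-01, -1.82739998e-03,  9.24987409e-01],
       [-9.64900905e-05, -9.99997965e-01, -2.01522944e-03]]), 'force': array([ 0.30533731,  0.51138606, -0.83459594]), 'wrist_torque': array([ 0.04207621, -0.03439866, -0.00329683]), 'gripper_width': 0.9995926497867779}
top 393.6424975769279 278.43600203956754 212.99517847351544 [[0.0138, -0.9958, 0.0903, 0.4713], [-0.9995, -0.0163, -0.0276, 0.0711], [0.029, -0.0899, -0.9955, 0.7851], [0.0, 0.0, 0.0, 1.0]]
scene 394.89074069216747 279.3536319987175 210.63000873721688 [[-0.4493, 0.5965, -0.6651, 1.0556], [0.8933, 0.2882, -0.3449, 0.3672], [-0.0141, -0.7491, -0.6623, 0.6132], [0.0, 0.0, 0.0, 1.0]]
wrist 290.757193379688 278.23250673352 209.84101149980208 [[0.0008, 0.9538, 0.3004, -0.0775], [0.0007, -0.3004, 0.9538, 0.0315], [1.0, -0.0005, -0.0009, 0.0014], [0.0, 0.0, 0.0, 1.0]]
```

View pics/top0.png

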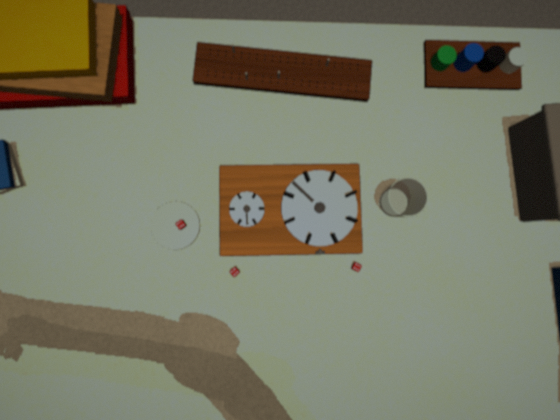

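View pics/scene0.png

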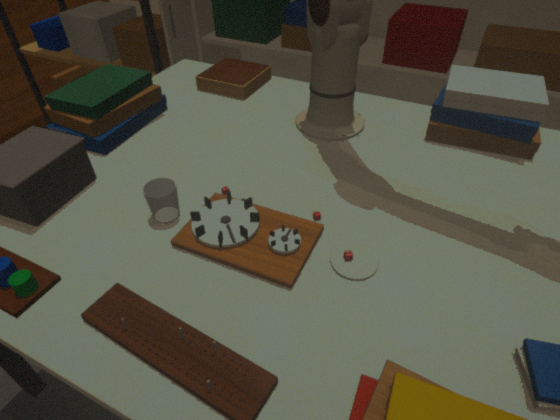

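View pics/wrist0.png

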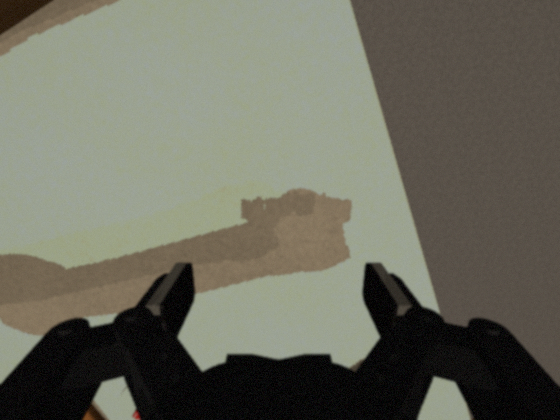

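The counter is near-aligned with the world. The pointer is at top-view pixel (320,250), the hub at (319,208) and the rib end near (293,181), i.e. up-left. That makes it 5 clicks before the pointer. Next I'll measure it.

```bash
cat > h.py <<'E'
import numpy as np,cv2
from station import state,capture
def ray(c,u,v,z,T=None):
    T=np.array(c["world_from_camera"]) if T is None else T
    d=T[:3,:3]@np.array([(u-c["cx"])/c["fx"],(v-c["cy"])/c["fy"],1.]);o=T[:3,3]
    return o+d*(z-o[2])/d[2]
def proj(c,P):
    T=np.array(c["world_from_camera"]);p=T[:3,:3].T@(np.array(P)-T[:3,3])
    return p[0]/p[2]*c["fx"]+c["cx"],p[1]/p[2]*c["fy"]+c["cy"]
E
python3 - <<'E'
from h import *
c=capture("top");f=c["frame"];hsv=cv2.cvtColor(f,cv2.COLOR_BGR2HSV)
cv2.imwrite("pics/top_zoom.png",cv2.resize(f[150:290,200:380],None,fx=4,fy=4,interpolation=cv2.INTER_CUBIC))
# wood base
m=((hsv[...,1]>110)&(hsv[...,0]<25)).astype(np.uint8);m[:140]=0;m[262:]=0;m[:,:200]=0;m[:,380:]=0
m=cv2.morphologyEx(m,cv2.MORPH_OPEN,np.ones((3,3)))
pts=cv2.findNonZero(m);r=cv2.minAreaRect(pts);b=cv2.boxPoints(r);print(b)
W=np.array([ray(c,*p,.02) for p in b]);print(W.round(4), W.mean(0).round(4),[np.linalg.norm(W[i]-W[i-1]).round(4) for i in range(4)])
# white disc
g=cv2.cvtColor(f,cv2.COLOR_BGR2GRAY)
w=((hsv[...,1]<70)&(g>90)).astype(np.uint8);R=np.zeros_like(w);R[165:252,270:362]=1;w&=R
n,l,st,ce=cv2.connectedComponentsWithStats(w);i=1+st[1:,4].argmax();cn=cv2.findContours((l==i).astype(np.uint8),0,1)[0]
cn=max(cn,key=cv2.contourArea);hull=cv2.convexHull(cn);e=cv2.fitEllipse(hull);print(e,ray(c,*e[0],.034))
s=capture("scene");g2=s["frame"]
cv2.imwrite("pics/scene_zoom.png",cv2.resize(g2[160:300,140:360],None,fx=3.5,fy=3.5,interpolation=cv2.INTER_CUBIC))
E
```

```text
[[218.9428  165.19116]
 [360.16086 163.51001]
 [361.2334  253.60437]
 [220.01535 255.28552]]
[[ 0.6331  0.1681  0.02  ]
 [ 0.6421 -0.1112  0.02  ]
 [ 0.464  -0.1124  0.02  ]
 [ 0.4571  0.1613  0.02  ]] [0.5491 0.0264 0.02  ] [np.float64(0.1761), np.float64(0.2795), np.float64(0.1781), np.float64(0.2738)]
((318.92425537109375, 207.71807861328125), (75.79139709472656, 76.70339965820312), 127.07713317871094) [ 0.5509017  -0.02755572  0.034     ]
```

View pics/top_zoom.png

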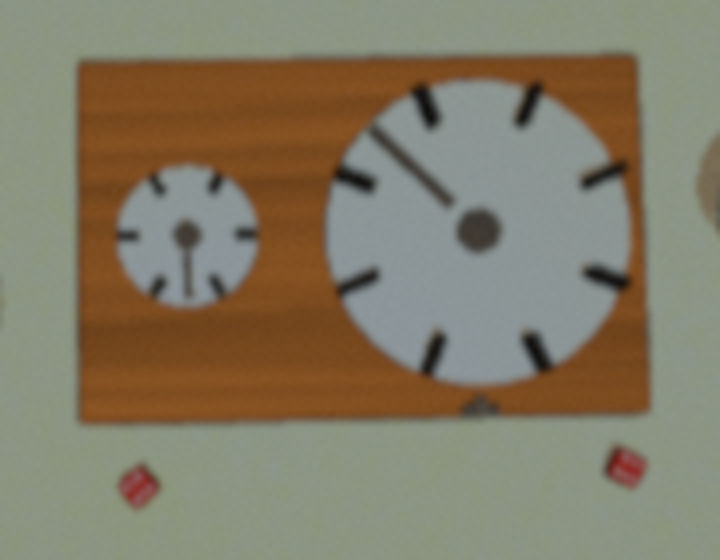

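View pics/scene_zoom.png

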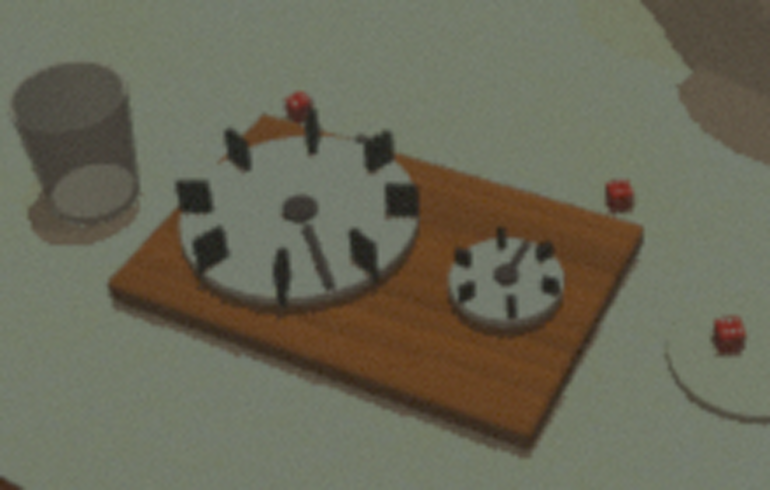

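Run:
```python
from h import *
c=capture("top")
A=ray(c,200+479/4,150+230/4,.038);B=ray(c,200+187/4,150+235/4,.036);P=ray(c,320,150+408/4,.025)
print(A,B,P,np.linalg.norm((A-B)[:2]),np.linalg.norm((A-P)[:2]))
y=(B-A)[:2];yaw=np.arctan2(-y[0],y[1]);print("yaw",np.degrees(yaw))
for n,(u,v,z) in dict(cup=(395,200,.085),cupb=(400,190,0),da=(356,267,.016),db=(235,271,.016),coaster=(176,225,.007)).items(): print(n,ray(c,u,v,z).round(3))
s=capture("scene");C=np.array([.551,-.028,.034]);print("scene proj axis zoom",(np.array(proj(s,C))-[140,160])*3.5)
```

```text
[ 0.55092413 -0.0286148   0.038     ] [0.54638563 0.11093226 0.036     ] [ 0.46604279 -0.03120677  0.025     ] 0.13962084588085 0.08492090116176229
yaw 1.86277717569449
cup [ 0.562 -0.159  0.085]
cupb [ 0.593 -0.197  0.   ]
da [ 0.438 -0.103  0.016]
db [0.427 0.132 0.016]
coaster [0.515 0.251 0.007]
scene proj axis zoom [296.88000402 207.86374222]
```

Call:
drive_tool(
  targets=[
    [-1,[3.6,0,-2.7],[0,0,0]],
    [-1,[7.2,0,-5.4],[0,0,0]],
    [-1,[10.8,0,-8.1],[0,0,0]],
    [-1,[14.4,0,-10.8],[0,0,0]],
    [-1,[18,0,-13.5],[0,0,0]],
  ],
  newtons=20,
)

```text
t: 0.85
tool_pos: [0.3629, 0.4063, 0.4048]
tool_rot: [[0.925, 0.0, 0.38], [-0.38, 0.0, 0.925], [0.0, -1.0, 0.0]]
force: [0.7, -0.7, 0.8]
gripper_width: 0.149
```

Call:
drive_tool(
  targets=[
    [-1,[3.6,0,-2.7],[0,0,0]],
    [-1,[7.2,0,-5.4],[0,0,0]],
    [-1,[10.8,0,-8.1],[0,0,0]],
    [-1,[14.4,0,-10.8],[0,0,0]],
    [-1,[18,0,-13.5],[0,0,0]],
  ],
)

```text
t: 1.35
tool_pos: [0.478, 0.2131, 0.4051]
tool_rot: [[0.925, 0.001, 0.38], [-0.38, 0.0, 0.925], [0.001, -1.0, 0.001]]
force: [-0.3, 0.3, -0.2]
gripper_width: -0.001
```

Call:
drive_tool(
  targets=[
    [-1,[3.6,0,-2.7],[0,0,0]],
    [-1,[7.2,0,-5.4],[0,0,0]],
    [-1,[10.8,0,-8.1],[0,0,0]],
    [-1,[14.4,0,-10.8],[0,0,0]],
    [-1,[18,0,-13.5],[0,0,0]],
  ],
)

```text
t: 1.85
tool_pos: [0.5933, 0.0198, 0.405]
tool_rot: [[0.925, 0.001, 0.38], [-0.38, 0.0, 0.925], [0.0, -1.0, 0.0]]
force: [0.2, 0.6, -1.1]
gripper_width: -0.001
```

Call:
drive_tool(
  targets=[
    [-1,[0,1,0],[0,0.13,0]],
    [-1,[0,2,0],[0,0.26,0]],
    [-1,[0,3,0],[0,0.39,0]],
    [-1,[0,4,0],[0,0.52,0]],
    [-1,[0,5,0],[0,0.65,0]],
  ],
)

```text
t: 2.35
tool_pos: [0.5926, 0.0214, 0.3543]
tool_rot: [[0.502, 0.0, 0.865], [-0.865, 0.0, 0.502], [-0.0, -1.0, 0.0]]
force: [-0.3, -0.1, -0.9]
gripper_width: 0.002
```

Call:
drive_tool(
  targets=[
    [-1,[0,1,0],[0,0.106,0]],
    [-1,[0,2,0],[0,0.106,0]],
    [-1,[0,3,0],[0,0.106,0]],
    [-1,[0,4,0],[0,0.106,0]],
    [-1,[0,4,0],[0,0.106,0]],
  ],
)

```text
t: 2.85
tool_pos: [0.5919, 0.0214, 0.3129]
tool_rot: [[0.413, -0.003, 0.911], [-0.911, -0.0, 0.413], [-0.001, -1.0, -0.003]]
force: [-0.1, 0.2, -0.5]
gripper_width: 0.002
```

```bash
cat > d.py <<'E'
from h import *
import sys
S=state();R=S["tool_rot"];p=S["tool_pos"]
print("t",S["t"],"pos",p.round(4),"xang",np.degrees(np.arctan2(R[1,0],R[0,0])).round(2),"tip dir",R[:,1].round(4),"F",S["force"].round(2),"w",round(S["gripper_width"],3))
def to(x,y,z): print("delta cm tool",(R.T@(np.array([x,y,z])-p)*100).round(2))
E
python3 - <<'E'
from d import *
to(.596,.020,.217);print(R.round(4))
for n in("scene","wrist"):
    c=capture(n);cv2.imwrite(f"pics/{n}1.png",c["frame"])
E
```

```text
t 2.85 pos [0.5919 0.0214 0.3129] xang -65.58 tip dir [-0.003 -0.    -1.   ] F [-0.08  0.22 -0.48] w 0.002
delta cm tool [0.31 9.59 0.35]
[[ 0.4134 -0.003   0.9105]
 [-0.9105 -0.      0.4135]
 [-0.0012 -1.     -0.0027]]
```

View pics/scene1.png

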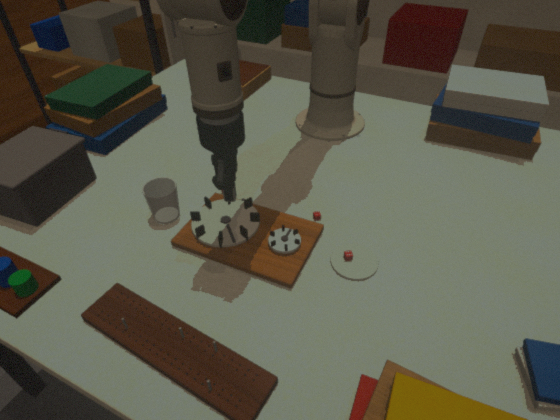

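View pics/wrist1.png

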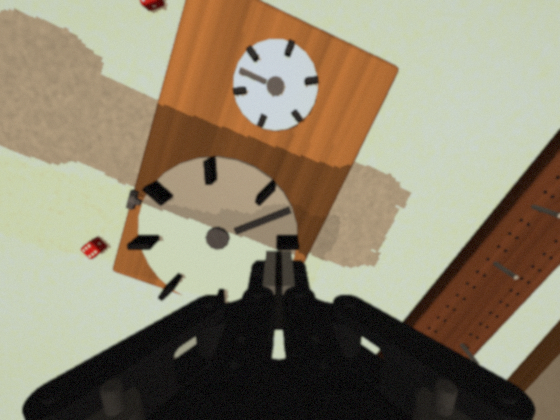

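Call:
drive_tool(
  targets=[
    [-1,[0.1,2,0.1],[0,0,0]],
    [-1,[0.3,4,0.3],[0,0,0]],
    [-1,[0.3,6,0.3],[0,0,0]],
    [-1,[0.3,7,0.3],[0,0,0]],
    [-1,[0.3,7,0.3],[0,0,0]],
  ],
)

```text
t: 3.45
tool_pos: [0.596, 0.0199, 0.2436]
tool_rot: [[0.413, -0.002, 0.911], [-0.911, -0.0, 0.413], [-0.001, -1.0, -0.002]]
force: [0.3, 0.1, 0.4]
gripper_width: 0.003
```

Run:
```python
from d import *
to(.596,.020,.215)
for n in("scene","wrist"):
    c=capture(n);f=c["frame"]
    if n=="scene": f=cv2.resize(f[160:300,140:360],None,fx=3.5,fy=3.5,interpolation=cv2.INTER_CUBIC)
    cv2.imwrite(f"pics/{n}2.png",f)
```

```text
t 3.45 pos [0.596  0.0199 0.2436] xang -65.63 tip dir [-2.4e-03 -1.0e-04 -1.0e+00] F [0.25 0.11 0.38] w 0.003
delta cm tool [-0.01  2.86  0.01]
```

View pics/scene2.png

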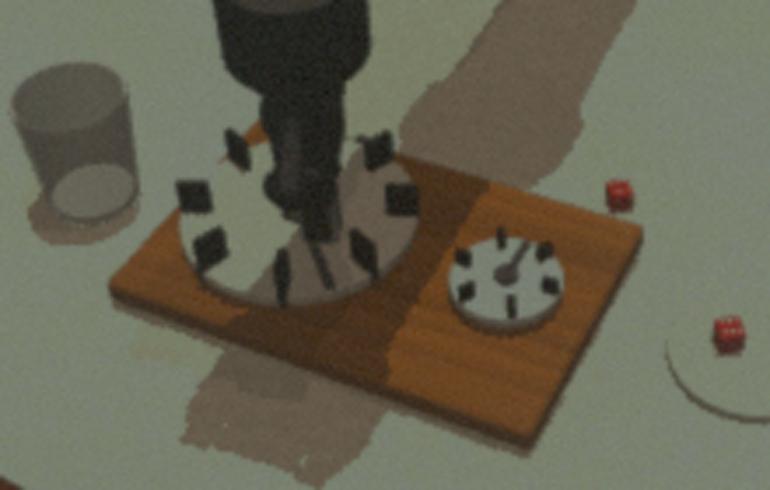

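View pics/wrist2.png

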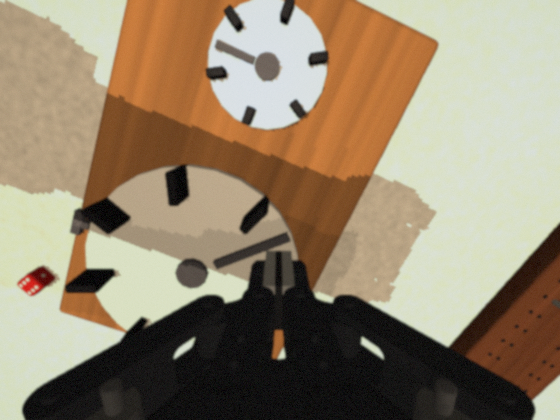

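Call:
drive_tool(
  targets=[
    [-1,[0,1,0],[0,0,0]],
    [-1,[0,2,0],[0,0,0]],
    [-1,[0,2.5,0],[0,0,0]],
    [-1,[0,2.85,0],[0,0,0]],
    [-1,[0,2.85,0],[0,0,0]],
  ],
)

```text
t: 4.05
tool_pos: [0.5962, 0.0199, 0.2154]
tool_rot: [[0.412, -0.001, 0.911], [-0.911, -0.0, 0.412], [-0.001, -1.0, -0.001]]
force: [-0.6, 0.2, -1.4]
gripper_width: 0.001
```

Call:
drive_tool(
  targets=[
    [-1,[0.5,0,0],[0,0,0]],
    [-1,[1,0,0],[0,0,0]],
    [-1,[1.5,0,0],[0,0,0]],
    [-1,[2,0,0],[0,0,0]],
    [-1,[2.5,0,0],[0,0,0]],
  ],
)

```text
t: 4.55
tool_pos: [0.6069, -0.0034, 0.2163]
tool_rot: [[0.412, -0.0, 0.911], [-0.911, -0.0, 0.412], [-0.0, -1.0, -0.0]]
force: [-0.5, 0.5, 0.0]
gripper_width: -0.001
```

Run:
```python
from d import *
to(.617,-.0259,.215)
for n in("scene","wrist"):
    c=capture(n);f=c["frame"]
    if n=="scene": f=cv2.resize(f[160:300,140:360],None,fx=3.5,fy=3.5,interpolation=cv2.INTER_CUBIC)
    cv2.imwrite(f"pics/{n}3.png",f)
```

```text
t 4.55 pos [ 0.6069 -0.0034  0.2163] xang -65.66 tip dir [-5.e-04 -1.e-04 -1.e+00] F [-0.49  0.51  0.01] w -0.001
delta cm tool [ 2.47  0.13 -0.01]
```

View pics/scene3.png

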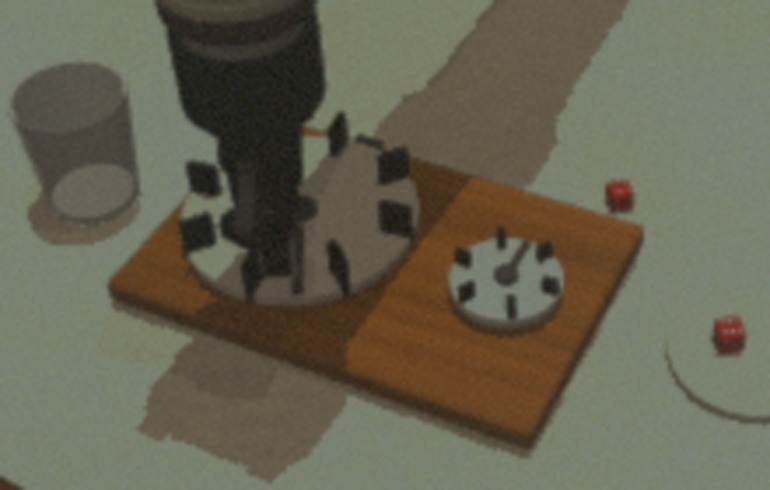

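View pics/wrist3.png

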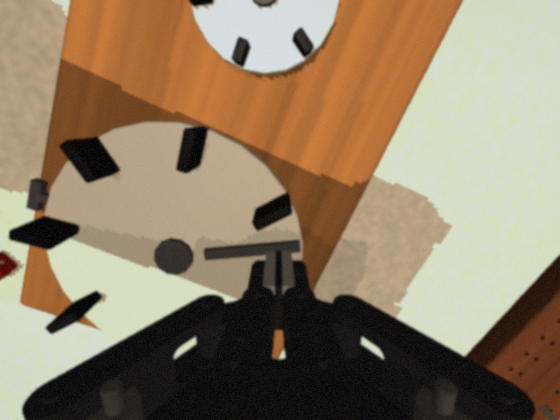

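The tab is being pushed and the wheel has turned about 15°. The base has not moved. I'll finish this click.

Call:
drive_tool(
  targets=[
    [-1,[0.5,0,0],[0,0,0]],
    [-1,[1,0,0],[0,0,0]],
    [-1,[1.5,0,0],[0,0,0]],
    [-1,[2,0,0],[0,0,0]],
    [-1,[2.5,0,0],[0,0,0]],
  ],
)

```text
t: 5.15
tool_pos: [0.6174, -0.0263, 0.2162]
tool_rot: [[0.412, 0.0, 0.911], [-0.911, -0.0, 0.412], [0.0, -1.0, 0.0]]
force: [-0.5, 0.6, -0.4]
gripper_width: -0.003
```

Call:
drive_tool(
  targets=[
    [-1,[0,0,0],[0,0,0]],
    [-1,[0,0,0],[0,0,0]],
    [-1,[0,-1,0],[0,0,0]],
    [-1,[0,-2,0],[0,0,0]],
    [-1,[0,-3,0],[0,0,0]],
  ],
)

```text
t: 5.65
tool_pos: [0.6174, -0.0253, 0.2475]
tool_rot: [[0.413, 0.001, 0.911], [-0.911, 0.0, 0.413], [0.0, -1.0, 0.001]]
force: [0.8, 0.2, 1.1]
gripper_width: 0.001
```

Run:
```python
from d import *
to(.596,.020,.245)
for n in("scene","wrist"):
    c=capture(n);f=c["frame"]
    if n=="scene": f=cv2.resize(f[160:300,140:360],None,fx=3.5,fy=3.5,interpolation=cv2.INTER_CUBIC)
    cv2.imwrite(f"pics/{n}4.png",f)
```

```text
t 5.65 pos [ 0.6174 -0.0253  0.2475] xang -65.62 tip dir [ 9.e-04  2.e-04 -1.e+00] F [0.81 0.22 1.08] w 0.001
delta cm tool [-5.01  0.25 -0.08]
```

View pics/scene4.png

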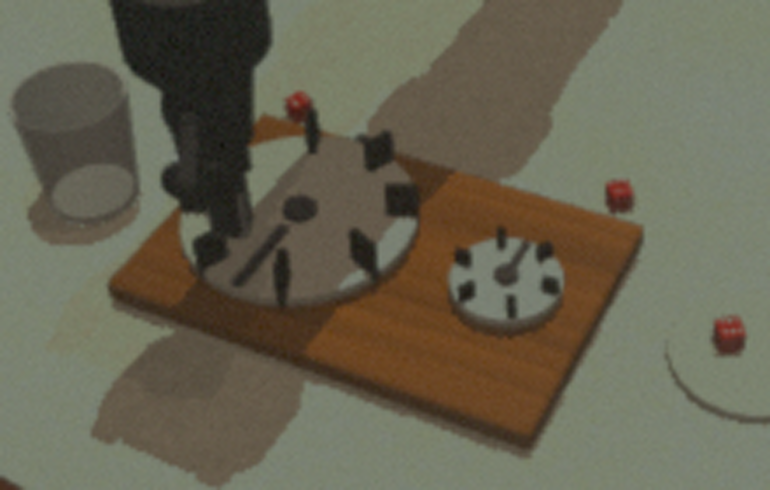

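View pics/wrist4.png

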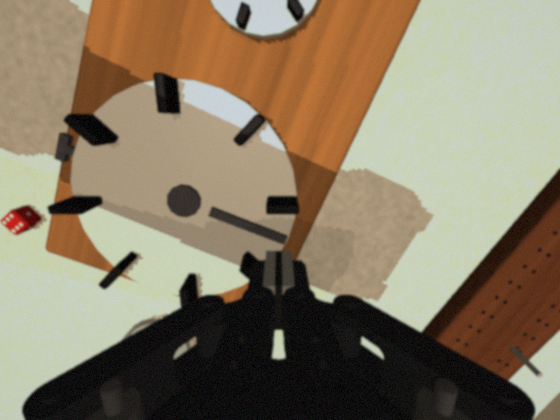

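The first click is done: the rib now points at +x and the base has not moved. I'll repeat with the same cycle.

Call:
drive_tool(
  targets=[
    [-1,[-2.5,0,0],[0,0,0]],
    [-1,[-5,0,0],[0,0,0]],
    [-1,[-5,1.5,0],[0,0,0]],
    [-1,[-5,3,0],[0,0,0]],
    [-1,[-5,3,0],[0,0,0]],
  ],
)

```text
t: 6.25
tool_pos: [0.5953, 0.0188, 0.2135]
tool_rot: [[0.412, -0.005, 0.911], [-0.911, -0.001, 0.412], [-0.001, -1.0, -0.005]]
force: [-0.9, -0.4, -0.6]
gripper_width: -0.003
```

Call:
drive_tool(
  targets=[
    [-1,[0.5,0,0],[0,0,0]],
    [-1,[1,0,0],[0,0,0]],
    [-1,[1.5,0,0],[0,0,0]],
    [-1,[2,0,0],[0,0,0]],
    [-1,[2.5,0,0],[0,0,0]],
  ],
)

```text
t: 6.75
tool_pos: [0.6069, -0.0036, 0.2163]
tool_rot: [[0.412, -0.0, 0.911], [-0.911, -0.0, 0.412], [-0.0, -1.0, -0.0]]
force: [-0.0, 0.8, 0.3]
gripper_width: 0.002
```

Call:
drive_tool(
  targets=[
    [-1,[0.5,0,0],[0,0,0]],
    [-1,[1,0,0],[0,0,0]],
    [-1,[1.5,0,0],[0,0,0]],
    [-1,[2,0,0],[0,0,0]],
    [-1,[2.5,0,0],[0,0,0]],
  ],
)

```text
t: 7.25
tool_pos: [0.6175, -0.0261, 0.2163]
tool_rot: [[0.412, 0.0, 0.911], [-0.911, -0.0, 0.412], [0.0, -1.0, 0.0]]
force: [0.7, -0.1, -0.3]
gripper_width: 0.003
```

Call:
drive_tool(
  targets=[
    [-1,[0,0,0],[0,0,0]],
    [-1,[0,0,0],[0,0,0]],
    [-1,[0,-1,0],[0,0,0]],
    [-1,[0,-2,0],[0,0,0]],
    [-1,[0,-3,0],[0,0,0]],
  ],
)

```text
t: 7.75
tool_pos: [0.6174, -0.0253, 0.2475]
tool_rot: [[0.413, 0.001, 0.911], [-0.911, 0.0, 0.413], [0.0, -1.0, 0.001]]
force: [-0.1, 0.2, -0.3]
gripper_width: -0.005
```

Run:
```python
from d import *
to(.596,.020,.245)
for n in("scene","wrist"):
    c=capture(n);f=c["frame"]
    if n=="scene": f=cv2.resize(f[160:300,140:360],None,fx=3.5,fy=3.5,interpolation=cv2.INTER_CUBIC)
    cv2.imwrite(f"pics/{n}5.png",f)
```

```text
t 7.75 pos [ 0.6174 -0.0253  0.2475] xang -65.62 tip dir [ 8.e-04  1.e-04 -1.e+00] F [-0.06  0.22 -0.29] w -0.005
delta cm tool [-5.01  0.25 -0.08]
```

View pics/scene5.png

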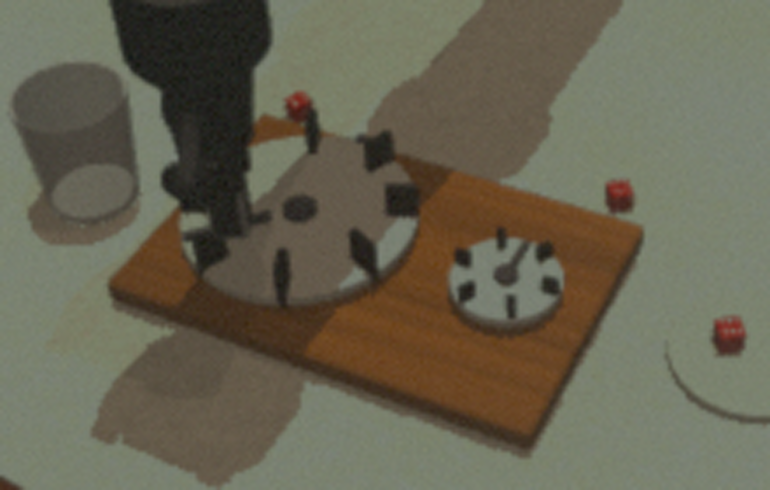

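View pics/wrist5.png

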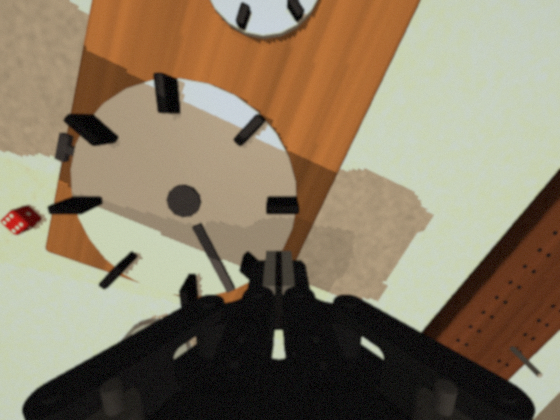

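Two clicks are done. The rib now points up-right in top-view terms, 3 clicks before the pointer, and the base is unmoved. Third click, then a rest.

Call:
drive_tool(
  targets=[
    [-1,[-2.5,0,0],[0,0,0]],
    [-1,[-5,0,0],[0,0,0]],
    [-1,[-5,1.5,0],[0,0,0]],
    [-1,[-5,3,0],[0,0,0]],
    [-1,[-5,3,0],[0,0,0]],
  ],
)

```text
t: 8.35
tool_pos: [0.5954, 0.0189, 0.2135]
tool_rot: [[0.412, -0.004, 0.911], [-0.911, -0.001, 0.412], [-0.001, -1.0, -0.005]]
force: [0.4, -0.2, -0.3]
gripper_width: -0.003
```

Call:
drive_tool(
  targets=[
    [-1,[0.5,0,0],[0,0,0]],
    [-1,[1,0,0],[0,0,0]],
    [-1,[1.5,0,0],[0,0,0]],
    [-1,[2,0,0],[0,0,0]],
    [-1,[2.5,0,0],[0,0,0]],
  ],
)

```text
t: 8.85
tool_pos: [0.6069, -0.0035, 0.2163]
tool_rot: [[0.412, -0.0, 0.911], [-0.911, -0.0, 0.412], [-0.0, -1.0, -0.0]]
force: [-0.6, -0.2, -0.6]
gripper_width: -0.001
```

Call:
drive_tool(
  targets=[
    [-1,[0.5,0,0],[0,0,0]],
    [-1,[1,0,0],[0,0,0]],
    [-1,[1.5,0,0],[0,0,0]],
    [-1,[2,0,0],[0,0,0]],
    [-1,[2.5,0,0],[0,0,0]],
  ],
)

```text
t: 9.35
tool_pos: [0.6175, -0.0262, 0.2163]
tool_rot: [[0.412, 0.0, 0.911], [-0.911, -0.0, 0.412], [0.0, -1.0, 0.0]]
force: [0.2, 0.6, 0.5]
gripper_width: -0.002
```

Call:
drive_tool(
  targets=[
    [-1,[0,0,0],[0,0,0]],
    [-1,[0,0,0],[0,0,0]],
    [-1,[0,-1,0],[0,0,0]],
    [-1,[0,-2,0],[0,0,0]],
    [-1,[0,-3,0],[0,0,0]],
  ],
)

```text
t: 9.85
tool_pos: [0.6174, -0.0253, 0.2475]
tool_rot: [[0.413, 0.001, 0.911], [-0.911, 0.0, 0.413], [0.0, -1.0, 0.001]]
force: [0.4, 0.0, -0.2]
gripper_width: 0.0
```

Call:
drive_tool(
  targets=[
    [-1,[0,0,0],[0,0,0]],
    [-1,[0,0,0],[0,0,0]],
    [-1,[0,0,0],[0,0,0]],
    [-1,[0,0,0],[0,0,0]],
    [-1,[0,0,0],[0,0,0]],
  ],
)

```text
t: 10.35
tool_pos: [0.6169, -0.0256, 0.2457]
tool_rot: [[0.412, -0.001, 0.911], [-0.911, 0.0, 0.412], [-0.0, -1.0, -0.001]]
force: [-0.2, 0.5, -0.4]
gripper_width: 0.001
```

Run:
```python
from d import *
to(.596,.020,.245)
for n in("scene","wrist"):
    c=capture(n);f=c["frame"]
    if n=="scene": f=cv2.resize(f[160:300,140:360],None,fx=3.5,fy=3.5,interpolation=cv2.INTER_CUBIC)
    cv2.imwrite(f"pics/{n}6.png",f)
```

```text
t 10.35 pos [ 0.6169 -0.0256  0.2457] xang -65.65 tip dir [-9.e-04  0.e+00 -1.e+00] F [-0.2   0.5  -0.39] w 0.001
delta cm tool [-5.02  0.07 -0.03]
```

View pics/scene6.png

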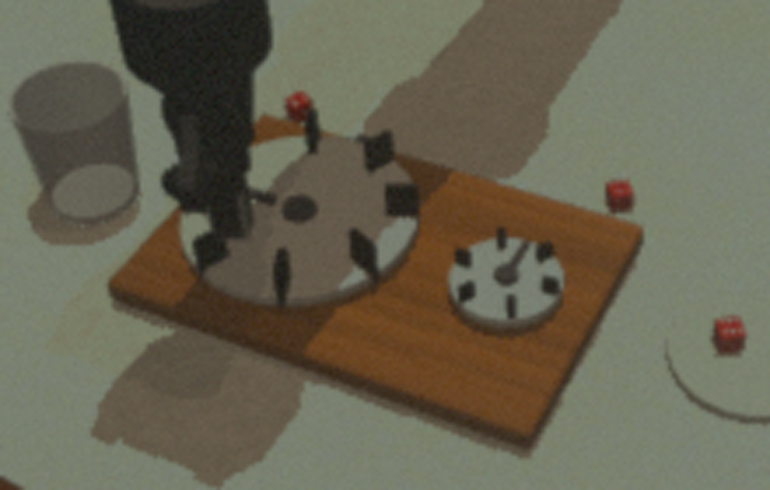

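View pics/wrist6.png

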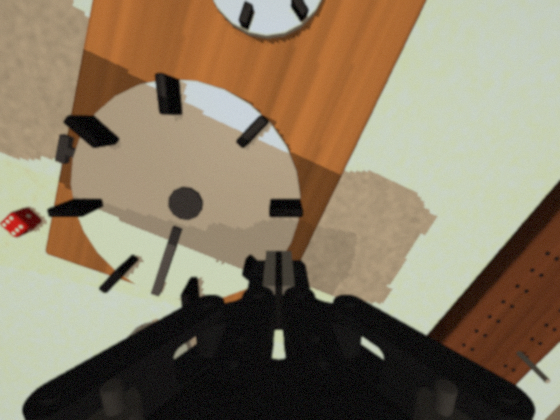

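The rib now points to −y, at rest two clicks before the pointer (wrist view: rib from (175,230) to (158,292)). Fourth click.

Call:
drive_tool(
  targets=[
    [-1,[-2.5,0,0],[0,0,0]],
    [-1,[-5,0,0],[0,0,0]],
    [-1,[-5,1.5,0],[0,0,0]],
    [-1,[-5,3,0],[0,0,0]],
    [-1,[-5,3,0],[0,0,0]],
  ],
)

```text
t: 10.95
tool_pos: [0.5953, 0.0188, 0.2134]
tool_rot: [[0.411, -0.005, 0.911], [-0.911, -0.001, 0.411], [-0.001, -1.0, -0.005]]
force: [0.5, -1.0, 0.0]
gripper_width: 0.005
```

Call:
drive_tool(
  targets=[
    [-1,[0.5,0,0],[0,0,0]],
    [-1,[1,0,0],[0,0,0]],
    [-1,[1.5,0,0],[0,0,0]],
    [-1,[2,0,0],[0,0,0]],
    [-1,[2.5,0,0],[0,0,0]],
  ],
)

```text
t: 11.45
tool_pos: [0.6069, -0.0036, 0.2164]
tool_rot: [[0.412, -0.0, 0.911], [-0.911, -0.0, 0.412], [-0.0, -1.0, -0.0]]
force: [-0.6, 0.4, -0.4]
gripper_width: -0.003
```

Call:
drive_tool(
  targets=[
    [-1,[0.5,0,0],[0,0,0]],
    [-1,[1,0,0],[0,0,0]],
    [-1,[1.5,0,0],[0,0,0]],
    [-1,[2,0,0],[0,0,0]],
    [-1,[2.5,0,0],[0,0,0]],
  ],
)

```text
t: 11.95
tool_pos: [0.6175, -0.0261, 0.2163]
tool_rot: [[0.412, 0.0, 0.911], [-0.911, -0.0, 0.412], [0.0, -1.0, 0.0]]
force: [-0.3, -0.8, 0.6]
gripper_width: 0.003
```

Call:
drive_tool(
  targets=[
    [-1,[0,0,0],[0,0,0]],
    [-1,[0,0,0],[0,0,0]],
    [-1,[0,-1,0],[0,0,0]],
    [-1,[0,-2,0],[0,0,0]],
    [-1,[0,-3,0],[0,0,0]],
  ],
)

```text
t: 12.45
tool_pos: [0.6174, -0.0253, 0.2475]
tool_rot: [[0.413, 0.001, 0.911], [-0.911, 0.0, 0.413], [0.0, -1.0, 0.001]]
force: [0.6, 0.7, -0.4]
gripper_width: 0.001
```

Call:
drive_tool(
  targets=[
    [-1,[0,0,0],[0,0,0]],
    [-1,[0,0,0],[0,0,0]],
    [-1,[0,0,0],[0,0,0]],
    [-1,[0,0,0],[0,0,0]],
    [-1,[0,0,0],[0,0,0]],
  ],
)

```text
t: 12.95
tool_pos: [0.6169, -0.0256, 0.2457]
tool_rot: [[0.412, -0.001, 0.911], [-0.911, 0.0, 0.412], [-0.0, -1.0, -0.001]]
force: [-0.5, -0.4, -0.0]
gripper_width: 0.005
```

Run:
```python
from d import *
to(.596,.020,.245)
for n in("scene","wrist"):
    c=capture(n);f=c["frame"]
    if n=="scene": f=cv2.resize(f[160:300,140:360],None,fx=3.5,fy=3.5,interpolation=cv2.INTER_CUBIC)
    cv2.imwrite(f"pics/{n}7.png",f)
```

```text
t 12.95 pos [ 0.6169 -0.0256  0.2457] xang -65.65 tip dir [-9.e-04  1.e-04 -1.e+00] F [-0.46 -0.41 -0.03] w 0.005
delta cm tool [-5.02  0.07 -0.03]
```

View pics/scene7.png

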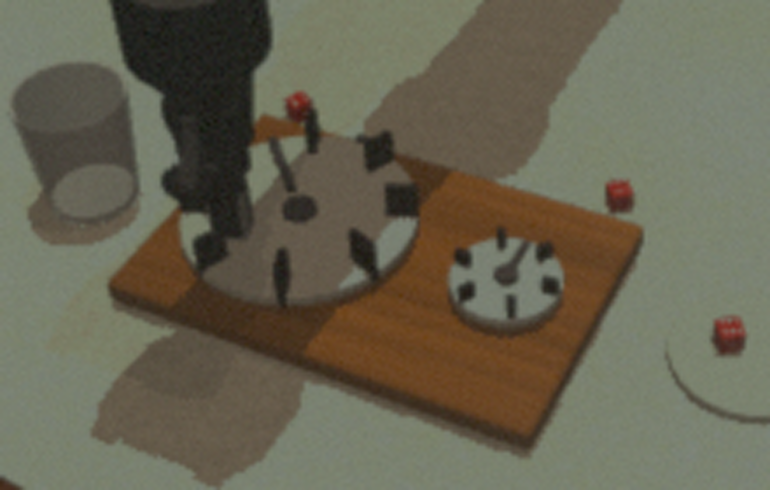

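View pics/wrist7.png

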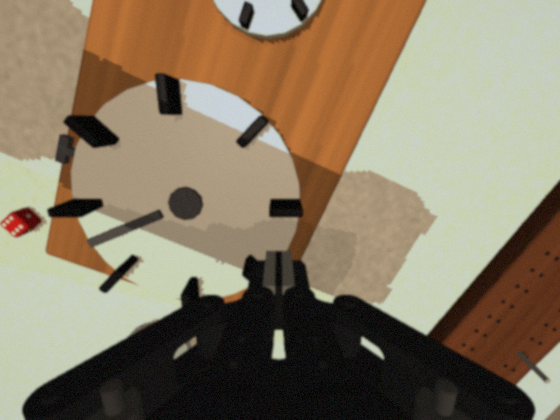

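The rib now sits one gap before the pointer, and the pointer is at (65,148) in the wrist view. Last click, then lift well clear.

Call:
drive_tool(
  targets=[
    [-1,[-2.5,0,0],[0,0,0]],
    [-1,[-5,0,0],[0,0,0]],
    [-1,[-5,1.5,0],[0,0,0]],
    [-1,[-5,3,0],[0,0,0]],
    [-1,[-5,3,0],[0,0,0]],
  ],
)

```text
t: 13.55
tool_pos: [0.5954, 0.0188, 0.2134]
tool_rot: [[0.411, -0.005, 0.911], [-0.911, -0.001, 0.411], [-0.001, -1.0, -0.005]]
force: [0.1, -0.4, -0.1]
gripper_width: -0.002
```

Call:
drive_tool(
  targets=[
    [-1,[0.5,0,0],[0,0,0]],
    [-1,[1,0,0],[0,0,0]],
    [-1,[1.5,0,0],[0,0,0]],
    [-1,[2,0,0],[0,0,0]],
    [-1,[2.5,0,0],[0,0,0]],
  ],
)

```text
t: 14.05
tool_pos: [0.6069, -0.0036, 0.2163]
tool_rot: [[0.412, -0.0, 0.911], [-0.911, -0.0, 0.412], [-0.0, -1.0, -0.0]]
force: [-0.5, 0.4, -0.4]
gripper_width: 0.001
```

Call:
drive_tool(
  targets=[
    [-1,[0.5,0,0],[0,0,0]],
    [-1,[1,0,0],[0,0,0]],
    [-1,[1.5,0,0],[0,0,0]],
    [-1,[2,0,0],[0,0,0]],
    [-1,[2.5,0,0],[0,0,0]],
  ],
)

```text
t: 14.55
tool_pos: [0.6175, -0.0262, 0.2163]
tool_rot: [[0.412, 0.0, 0.911], [-0.911, -0.0, 0.412], [0.0, -1.0, 0.0]]
force: [-0.4, 0.2, 0.1]
gripper_width: -0.0
```

Call:
drive_tool(
  targets=[
    [-1,[0,0,0],[0,0,0]],
    [-1,[0,0,0],[0,0,0]],
    [-1,[0,-1,0],[0,0,0]],
    [-1,[0,-2,0],[0,0,0]],
    [-1,[0,-3,0],[0,0,0]],
  ],
)

```text
t: 15.05
tool_pos: [0.6174, -0.0253, 0.2475]
tool_rot: [[0.413, 0.001, 0.911], [-0.911, 0.0, 0.413], [0.0, -1.0, 0.001]]
force: [-0.2, -0.2, 1.5]
gripper_width: -0.003
```

Call:
drive_tool(
  targets=[
    [-1,[0,-3,0],[0,0,0]],
    [-1,[0,-6,0],[0,0,0]],
    [-1,[0,-9,0],[0,0,0]],
    [-1,[0,-12,0],[0,0,0]],
    [-1,[0,-14,0],[0,0,0]],
  ],
)

```text
t: 15.55
tool_pos: [0.6175, -0.0255, 0.3901]
tool_rot: [[0.413, 0.004, 0.911], [-0.911, 0.0, 0.413], [0.002, -1.0, 0.004]]
force: [0.3, -0.3, 0.2]
gripper_width: -0.001
```

Call:
drive_tool(
  targets=[
    [-1,[-4,0,0],[0,0,0]],
    [-1,[-8,0,0],[0,0,0]],
    [-1,[-12,0,0],[0,0,0]],
    [-1,[-16,0,0],[0,0,0]],
    [-1,[-20,0,0],[0,0,0]],
  ],
)

```text
t: 16.05
tool_pos: [0.5338, 0.158, 0.3876]
tool_rot: [[0.412, 0.002, 0.911], [-0.911, 0.0, 0.412], [0.0, -1.0, 0.002]]
force: [1.1, 0.5, 0.3]
gripper_width: 0.002
```

Call:
drive_tool(
  targets=[
    [-1,[-4,0,0],[0,0,0]],
    [-1,[-8,0,0],[0,0,0]],
    [-1,[-12,0,0],[0,0,0]],
    [-1,[-12,0,0],[0,0,0]],
    [-1,[-12,0,0],[0,0,0]],
  ],
)

```text
t: 16.55
tool_pos: [0.4845, 0.2672, 0.3873]
tool_rot: [[0.415, 0.001, 0.91], [-0.91, 0.001, 0.415], [-0.0, -1.0, 0.001]]
force: [-0.8, -0.8, -0.2]
gripper_width: 0.003
```

Run:
```python
from d import *
for n in("scene","top"):
    c=capture(n);f=c["frame"]
    if n=="scene": f=cv2.resize(f[160:300,140:360],None,fx=3.5,fy=3.5,interpolation=cv2.INTER_CUBIC)
    else: cv2.imwrite(f"pics/topz8.png",cv2.resize(f[150:290,200:380],None,fx=4,fy=4,interpolation=cv2.INTER_CUBIC))
    cv2.imwrite(f"pics/{n}8.png",f)
```

```text
t 16.55 pos [0.4845 0.2672 0.3873] xang -65.46 tip dir [ 1.3e-03  6.0e-04 -1.0e+00] F [-0.75 -0.83 -0.15] w 0.003
```

View pics/scene8.png

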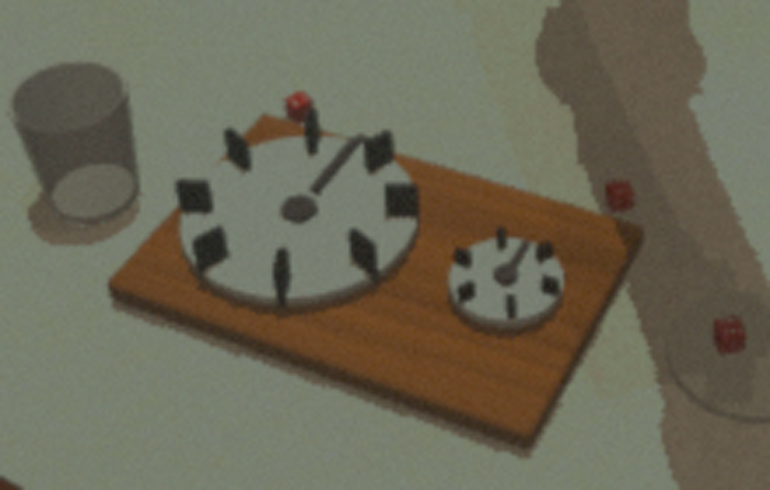

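View pics/top8.png

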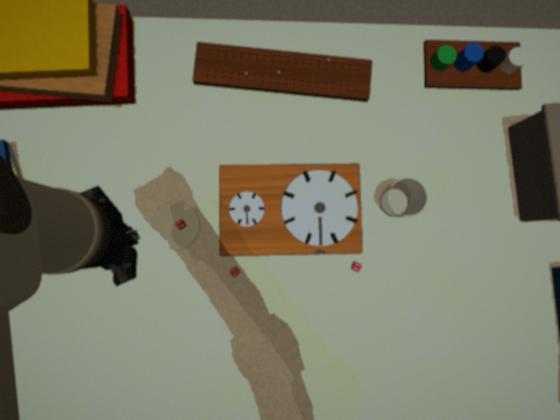

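View pics/topz8.png

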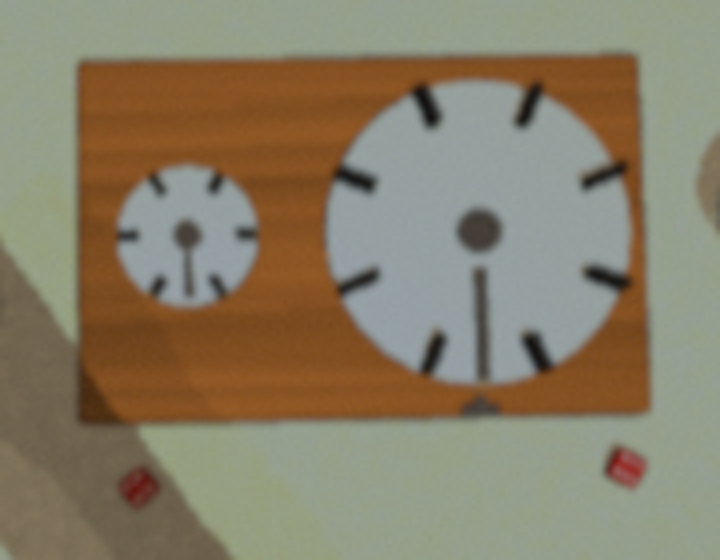

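The top view shows the rib (483,380) at the pointer (480,405). The base, small wheel, dice, cup and coaster are where they started, and the arm is clear. Handing in.

```bash
python3 -c "
from station import env
print(env.finish_job())"
```

```text
the job is handed in; nothing more can be done
None
```

I advanced the large wheel five clicks clockwise with the closed fingertips, and its steel rib now points at the pointer. I then handed the job in at about 16.6 s; it gives no verdict.

- **Clicks:** I pushed one tab per click and lifted out between clicks. The wheel sat at rest for at least half a second at two clicks and at one click before the pointer, and pictures at both stops confirmed the position.
- **Final picture:** The rib lines up with the pointer to within a few pixels of the enlarged top view. I saw no change in the counter, small wheel, dice, cup or coaster.
- **Forces and clearance:** Wrist force readings after each move stayed under about 2 N. The gripper finished well away from everything, with its fingertips about 0.21 m above the shelf.

No check failed or disagreed. I did not measure the final wheel angle or the objects' positions in numbers; those checks were by eye on the pictures.

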